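# Find the weak shock mount on the saw rail and push its tag down

### The job

One of the three spring mounts on this rail from under the glass saw has gone weak: working from left to right, gently press each mount's round black pad with the fingertips until it clearly gives, and let it spring back, to feel which is the softest. Then push the orange tag beside that pad, on the same foot plate, down flat to mark the mount for replacement. Leave the other two tags standing as they are, and do not pick up or shift anything lying on the bench.

Things in the scene. Friction and masses are not known exactly. Their poses are not given: they have to be found in the camera images.
- rail: Flat grey steel rail fixed on the bench, 470 mm long, 72 deep, 14 high. On it stand three spring mounts that look alike, 160 mm apart, each on a dark foot plate (60 x 116 mm) that carries a round black pad on a coil spring and, 56 mm to the pad's right, an orange tag. Origin: centre of the rail's underside; x across it, away from the robot; y along it, to the robot's left; z up.
- left_pad (a point): Centre of the flat rubber top (45 mm across) of the left pad, as the robot sees it, when the pad is up: 60 mm above the bench. The point stays there when the pad goes down. The pad has 12 mm of travel straight down and springs back; it gives from about 1 N, then in proportion: at 5 mm the softest takes about 3 N, the others 6 to 9 N. Which place is softest changes. 2 mm down counts as pressed.
- tag_left (a joint): Lean of the left tag toward the robot (-x of the rail), rad: 0 upright, 1.55 down flat on its stop; starts at 0.6 to 0.85. A friction hinge of about 0.03 N m holds it wherever it is left.
- tag_left_edge (a point): Middle of the free upper edge of the orange tag on the left pad's foot plate: a plate 34 mm wide (y), 45 mm from hinge to free edge, 3.5 thick. Its hinge runs along the rail's y, 22 mm behind (+x), 56 mm right (-y) of and 36.5 mm lower than point left_pad. Down flat, its upper face is 25 mm above the bench and its free edge 23 mm in front (-x) of the pad's axis.
- middle_pad (a point): Centre of the flat rubber top (45 mm across) of the middle pad, as the robot sees it, when the pad is up: 60 mm above the bench. The point stays there when the pad goes down. The pad has 12 mm of travel straight down and springs back; it gives from about 1 N, then in proportion: at 5 mm the softest takes about 3 N, the others 6 to 9 N. Which place is softest changes. 2 mm down counts as pressed.
- tag_middle (a joint): Lean of the middle tag toward the robot (-x of the rail), rad: 0 upright, 1.55 down flat on its stop; starts at 0.6 to 0.85. A friction hinge of about 0.03 N m holds it wherever it is left.
- tag_middle_edge (a point): Middle of the free upper edge of the orange tag on the middle pad's foot plate: a plate 34 mm wide (y), 45 mm from hinge to free edge, 3.5 thick. Its hinge runs along the rail's y, 22 mm behind (+x), 56 mm right (-y) of and 36.5 mm lower than point middle_pad. Down flat, its upper face is 25 mm above the bench and its free edge 23 mm in front (-x) of the pad's axis.
- right_pad (a point): Centre of the flat rubber top (45 mm across) of the right pad, as the robot sees it, when the pad is up: 60 mm above the bench. The point stays there when the pad goes down. The pad has 12 mm of travel straight down and springs back; it gives from about 1 N, then in proportion: at 5 mm the softest takes about 3 N, the others 6 to 9 N. Which place is softest changes. 2 mm down counts as pressed.
- tag_right (a joint): Lean of the right tag toward the robot (-x of the rail), rad: 0 upright, 1.55 down flat on its stop; starts at 0.6 to 0.85. A friction hinge of about 0.03 N m holds it wherever it is left.
- tag_right_edge (a point): Middle of the free upper edge of the orange tag on the right pad's foot plate: a plate 34 mm wide (y), 45 mm from hinge to free edge, 3.5 thick. Its hinge runs along the rail's y, 22 mm behind (+x), 56 mm right (-y) of and 36.5 mm lower than point right_pad. Down flat, its upper face is 25 mm above the bench and its free edge 23 mm in front (-x) of the pad's axis.
- pliers_green: Loose bystander: green-handled pliers, 58x166x26 mm. Origin: centre of its underside. To be left alone.
- marker: Loose bystander: marker pen with a green cap, 135 mm long, 17 mm thick. Origin: centre of its underside. To be left alone.
- black_tape: Loose bystander: small roll of black tape, 53 mm across, 19 mm high. Origin: centre of its underside. To be left alone.
- red_jar: Loose bystander: small jar with a red lid, 52 mm across, 62 mm high. Origin: centre of its underside. To be left alone.

How it is judged:
By the outcome, as a careful person would: the job done as asked, in the order asked, and still so for the second after the job is handed in, with the robot touching nothing.
It also fails if it takes over 51 s, if anything falls off the work surface, if the arm or the gripper's body presses on something with over 40 N, if the wrist force passes 120 N, or if a joint passes its speed limit or range.

### The arm

A 6-joint arm with a two-finger parallel gripper is mounted at the origin on the work surface; the furniture and walls round the work are solid. World frame = base frame: x ahead of the robot, y to its left, z up, the work surface at z = 0. Lengths are in m, angles in degrees, forces in N, time in s.
With the tool pointing down it reaches from about 0.4 to 0.825 m from the base axis. Payload 7 kg.
Tool frame: the origin (TCP) lies midway between the tips of the shut fingers; the grasp point (between the pads) lies 19 mm behind it; z points along the fingers, y is the line along which they close (so a half turn about z gives the same grasp; the last joint's range is limited). The gripper opens to 88 mm and grips with 3 to 60 N. Pads are 19 mm wide; open, the fingers measure 130 mm over their backs; the gripper's body (78 mm by 193 mm) begins 47 mm behind the grasp point.
Start: joints at [-46.748, 20.546, 0.682, 0, -70.136, -16.507], TCP at [0.304, -0.603, 0.227] pointing down, gripper open.
Joint ranges: [-176.03, 176.03], [-82.01, 121.73], [-58.28, 71.71], [-173.87, 95.51], [-174.79, -0.11], [-173.66, 173.66]. Speed limits (degrees/s): [136.94, 136.94, 172.46, 180, 180, 180].

### API

Orientations are given as [roll, pitch, yaw] about the fixed x, y, z axes, in that order (R = Rz(yaw) Ry(pitch) Rx(roll)).
In Python, from plant import r gives the robot as it stands. The module is installed in compiled form; this text tells all that it offers.
- The arm moves only by the tool play_rows, never from a script. Its argument "rows" is a list of rows, each an object with "slide": the shift along the tool's x, y, z as a fraction of full scale, a list of three; "delta_rot": the turn, a rotation vector about the tool's x, y, z as a fraction of full scale, a list of three; "fingers": the opening, from -1 (shut) to 1 (fully open). In form: [{"slide": [x, y, z], "delta_rot": [rx, ry, rz], "fingers": fingers}, ...]. A call has 1 to 8 rows; each row shifts and turns the commanded pose from where the row before left it, along the tool's axes as they then stand; what a row does not reach is not made up. Full scale, the value 1, is 0.15 m for a shift and 0.08 rad for a turn. A row lasts 1/8 s, in which the tool goes at most 62.5 mm and 10.7 degrees, less where a joint would pass 70% of its speed; a pose out of reach is approached as far as the arm can. A call with a number of a shift or a turn outside -1 to 1 is refused whole. A call with a gripper value outside its range is refused whole. The fingers move at their own pace and stop on an object; "squeeze" is the grip in N (left out, the last holds). Time passes only in rows, so rows that do not move let the fingers close. It gives the time, the measured TCP pose, the force, the opening and the grip force at its end, in the units of the state.
- r.get_state(): the state, without advancing time (a new reading comes with each control period).
- r.capture(name): name is "scene" or "top" or "wrist"; returns a dict with "image" (384x512x3 uint8, blue, green, red), "fx", "fy", "cx", "cy" (pixels), "distortion" ([k1, k2, p1, p2, k3] as OpenCV has them; the pictures are not rectified), "R" (3x3) and "t" (3): a world point X has camera coordinates R X + t; the wrist camera has in their place "T_tool_cam" (4x4, takes a point from camera to tool coordinates, whose origin is the TCP and whose axes are the flange's). Camera axes: x right, y down, z forward; pixel columns grow to the right and rows downward; lengths in m; the calibration is good to about 2 mm. A picture is of the moment at which its call begins: read the wrist's pose just before it. There is no depth.
- r.close_job(): hands the job in; it is judged then, once.
The state is a dict: "time_s": time; "joints": joint angles; "qd": joint speeds; "joint_torque": joint torques, N m; "tcp_pos": TCP position; "eef_rot": TCP orientation; "contact_force": force on the tool from outside, world axes, zero at the start; "moment": the same for the moment, N m; "gripper_width": finger opening in m; "gripper_force": force on a finger pad.
Only numpy, scipy, OpenCV 4.12 (cv2) and the standard library are available. Lean on these libraries where they do the work, as an engineer would, in place of code of your own. Each camera call takes 0.05 s, during which the arm holds its last target. There are 200 camera calls.

## Working session

There is one attempt and no reset: what is moved stays moved. The work goes in short steps, Python scripts to look and compute and a tool call to move; the robot and the scene stay as the last step left them, time stands still between calls to the robot, and variables do not carry over. Pictures are saved under pics/ and viewed, at most 10 in all, crops included, and the job is handed in when it is done.

Besides the shell and the picture viewer there is one more tool, called in YAML: its name, and indented under it one key for each argument. play_rows: Moves the arm, as the interface text tells. Shift numbers are shares of 0.15 m and turn numbers shares of 0.08 rad, none past 1 either way. Its arguments: {"type":"object","properties":{"rows":{"type":"array"},"squeeze":{"type":"number"}},"required":["rows"]}

```bash
mkdir -p pics
python3 - <<'E'
from plant import r
import cv2,numpy as np,pickle
s=r.get_state();print({k:np.round(v,3).tolist() for k,v in s.items()})
d={}
for n in("scene","top"):
    c=r.capture(n);d[n]=c;cv2.imwrite(f"pics/{n}.png",c["image"]);print(n,c["fx"],np.round(c["R"],3).tolist(),np.round(c["t"],3))
pickle.dump(d,open("c.pkl","wb"))
E
```

```text
{'time_s': 0.0, 'joints': [-46.748, 20.59, 0.633, -0.022, -70.135, -16.507], 'qd': [-0.048, -0.119, -0.09, -0.019, -0.022, -0.004], 'joint_torque': [0.001, -58.271, 29.305, 6.997, 0.007, -0.0], 'tcp_pos': [0.304, -0.602, 0.226], 'eef_rot': [179.906, -0.007, -153.262], 'contact_force': [0.404, 0.722, -0.148], 'moment': [-0.039, -0.013, 0.027], 'gripper_force': 0.0, 'gripper_width': 0.088}
scene 485.19013198763264 [[0.6, -0.8, 0.004], [-0.594, -0.449, -0.668], [0.536, 0.398, -0.744]] [-0.237  0.294  1.309]
top 413.5821420125033 [[0.011, -1.0, 0.03], [-0.984, -0.016, -0.18], [0.18, -0.027, -0.983]] [-0.019  0.42   1.305]
```

View pics/top.png

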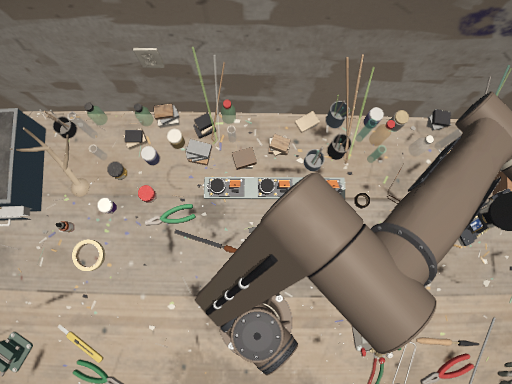

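View pics/scene.png

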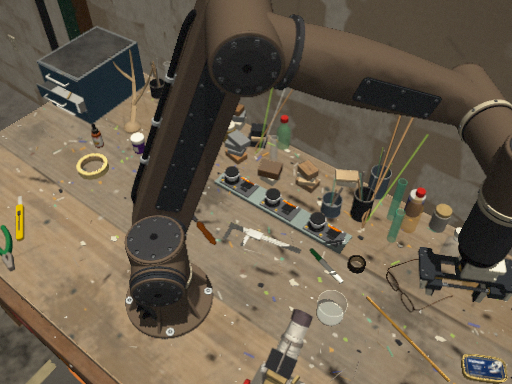

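Top view: rail spans about (204,188)–(345,188), with pads at (217,185) and (267,186) and the right one hidden by the arm. Scene view: pads at (232,172), (272,198), (318,220), with clutter behind the rail.

```bash
cat > h.py <<'E'
import numpy as np,cv2
def ray(c,uv,s=None):
    K=np.array([[c["fx"],0,c["cx"]],[0,c["fy"],c["cy"]],[0,0,1]])
    p=cv2.undistortPoints(np.array(uv,float).reshape(-1,1,2),K,np.array(c["distortion"])).reshape(-1,2)
    d=np.c_[p,np.ones(len(p))]
    if "R" in c:
        R=np.array(c["R"]);return -R.T@np.array(c["t"]),d@R
    from scipy.spatial.transform import Rotation as Ro
    T=np.eye(4);T[:3,:3]=Ro.from_euler("xyz",s["eef_rot"],degrees=True).as_matrix();T[:3,3]=s["tcp_pos"]
    T=T@np.array(c["T_tool_cam"]);return T[:3,3],d@T[:3,:3].T
def onz(c,uv,z,s=None):
    o,d=ray(c,uv,s);return o+d*((z-o[2])/d[:,2])[:,None]
E
python3 - <<'E'
import pickle,cv2,numpy as np
from h import *
from plant import r
d=pickle.load(open("c.pkl","rb"))
print(np.round(onz(d["top"],[(217,184),(267,185)],.06),3).tolist())
print(np.round(onz(d["scene"],[(232,170),(272,196),(318,217)],.06),3).tolist())
print(np.round(onz(d["top"],[(204,196),(345,196)],.014),3).tolist(), np.round(r.capture("wrist")["T_tool_cam"],3).tolist())
cr=lambda n,x,y,w,h:cv2.resize(d[n]["image"][y:y+h,x:x+w],None,fx=5,fy=5,interpolation=2)
cv2.imwrite("pics/crop.png",cr("scene",205,150,155,110))
E
```

```text
[[0.432, 0.129, 0.06], [0.432, -0.031, 0.06]]
[[0.432, 0.127, 0.06], [0.419, -0.039, 0.06], [0.434, -0.194, 0.06]]
[[0.4, 0.174, 0.014], [0.408, -0.294, 0.014]] [[0.0, -0.96, -0.281, 0.075], [1.0, 0.0, -0.0, -0.001], [0.0, -0.281, 0.96, -0.158], [0.0, 0.0, 0.0, 1.0]]
```

View pics/crop.png

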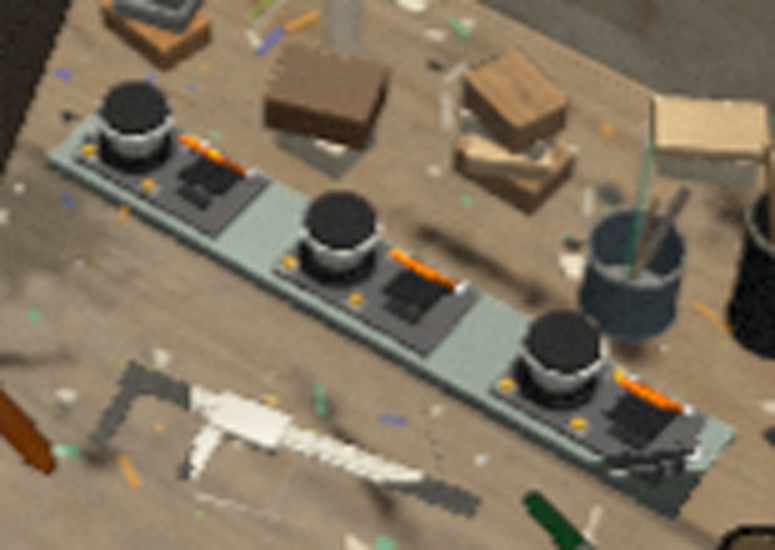

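The crop shows pad tops at scene pixels (231.8,171.2), (273.2,194.2), (317.4,217.8), all three tags leaning, and a clear space above the rail. I'll square the gripper up with the rail and shut it.

play_rows:
  rows:
    - {"slide":[0,0,0],"delta_rot":[0,0,0.972],"fingers":-1}
    - {"slide":[0,0,0],"delta_rot":[0,0,0.972],"fingers":-1}
    - {"slide":[0,0,0],"delta_rot":[0,0,0.972],"fingers":-1}
    - {"slide":[0,0,0],"delta_rot":[0,0,0.972],"fingers":-1}
    - {"slide":[0,0,0],"delta_rot":[0,0,0.972],"fingers":-1}
    - {"slide":[0,0,0],"delta_rot":[0,0,0.972],"fingers":-1}
  squeeze: 20

```text
time_s: 0.9
tcp_pos: [0.3036, -0.6026, 0.2262]
eef_rot: [180.0, -0.0, 179.9]
contact_force: [-0.1, 0.3, -0.3]
gripper_width: 0.0332
gripper_force: 0.0
```

play_rows:
  rows:
    - {"slide":[-0.08,0.25,-0.06],"delta_rot":[0,0,0],"fingers":-1}
    - {"slide":[-0.08,0.35,-0.06],"delta_rot":[0,0,0],"fingers":-1}
    - {"slide":[-0.08,0.35,-0.06],"delta_rot":[0,0,0],"fingers":-1}
    - {"slide":[-0.08,0.35,-0.06],"delta_rot":[0,0,0],"fingers":-1}
    - {"slide":[-0.08,0.35,-0.06],"delta_rot":[0,0,0],"fingers":-1}
    - {"slide":[-0.08,0.35,-0.06],"delta_rot":[0,0,0],"fingers":-1}
    - {"slide":[-0.08,0.35,-0.06],"delta_rot":[0,0,0],"fingers":-1}
    - {"slide":[-0.08,0.35,-0.06],"delta_rot":[0,0,0],"fingers":-1}

```text
time_s: 1.9
tcp_pos: [0.3995, -0.1961, 0.2989]
eef_rot: [180.0, 0.0, -180.0]
contact_force: [1.8, 0.3, -0.5]
gripper_width: 0.0001
gripper_force: 0.0
```

play_rows:
  rows:
    - {"slide":[0,0.35,0],"delta_rot":[0,0,0],"fingers":-1}
    - {"slide":[0,0.35,0],"delta_rot":[0,0,0],"fingers":-1}
    - {"slide":[0,0.35,0],"delta_rot":[0,0,0],"fingers":-1}
    - {"slide":[0,0,0],"delta_rot":[0,0,0],"fingers":-1}
    - {"slide":[0,0,0],"delta_rot":[0,0,0],"fingers":-1}

```text
time_s: 2.52
tcp_pos: [0.3995, -0.0401, 0.2986]
eef_rot: [-180.0, -0.0, -179.9]
contact_force: [1.2, -0.1, -0.2]
gripper_width: 0.0005
gripper_force: 0.0
```

Run:
```python
from plant import r
import cv2,numpy as np,pickle
from h import *
s=r.get_state();c=r.capture("wrist");pickle.dump((s,c),open("w.pkl","wb"))
cv2.imwrite("pics/w.png",c["image"]);print({k:np.round(v,4).tolist() for k,v in s.items()})
d=pickle.load(open("c.pkl","rb"))
print(np.round(onz(d["scene"],[(231.8,171.2),(273.2,194.2),(317.4,217.8)],.06),4).tolist())
```

```text
{'time_s': 2.525, 'joints': [22.8011, -9.1901, -23.6919, 0.0017, -75.5009, -112.7038], 'qd': [-2.0468, 0.4492, 0.155, 0.0049, 0.0475, -0.0728], 'joint_torque': [1.1132, -17.1787, 30.1242, 7.0902, -0.0674, -0.0633], 'tcp_pos': [0.3995, -0.0401, 0.2986], 'eef_rot': [-179.9974, -0.0018, -179.9022], 'contact_force': [1.1955, -0.0643, -0.2293], 'moment': [-0.0552, -0.037, -0.0021], 'gripper_force': 0.0, 'gripper_width': 0.0005}
[[0.4272, 0.1244, 0.06], [0.4275, -0.0372, 0.06], [0.4309, -0.1938, 0.06]]
```

View pics/w.png

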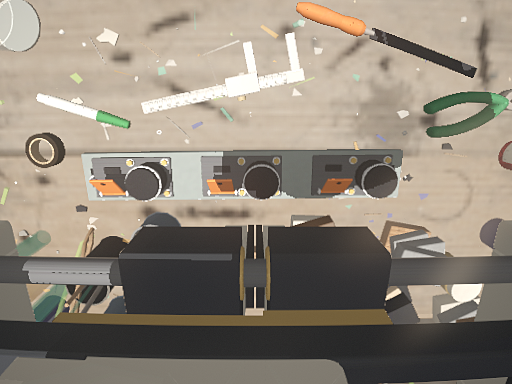

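The wrist view shows all three mounts, with the robot toward the top of the picture: left pad at about (380,178), middle (262,180), right (147,182). The orange tag is on each pad's left in the picture. I'll refine the pads by dark-circle fit.

Run:
```python
import cv2,numpy as np,pickle
from h import *
s,c=pickle.load(open("w.pkl","rb"));im=c["image"]
g=cv2.cvtColor(im,6)
P=[]
for u,v in[(380,178),(262,180),(147,182)]:
    w=g[v-25:v+25,u-25:u+25];m=(w<45).astype(np.uint8)
    m=cv2.morphologyEx(m,cv2.MORPH_OPEN,np.ones((7,7)))
    n,l,st,ce=cv2.connectedComponentsWithStats(m);i=1+np.argmax(st[1:,4])
    P.append(ce[i]+[u-25,v-25]);print(P[-1],st[i])
print(np.round(onz(c,P,.06,s),4).tolist())
o=cv2.inRange(cv2.cvtColor(im[145:205,75:410],40),(5,150,90),(18,255,255))
n,l,st,ce=cv2.connectedComponentsWithStats(o)
for i in range(1,n):
    if st[i,4]>60: print(ce[i]+[75,145],st[i],np.round(onz(c,ce[i]+[75,145],.04,s),4).tolist())
print(np.round(onz(c,[(83,154),(402,150)],.014,s),4).tolist())
```

```text
Traceback (most recent call last):
ValueError: attempt to get argmax of an empty sequence
```

Run:
```python
import cv2,numpy as np,pickle
from h import *
s,c=pickle.load(open("w.pkl","rb"));im=c["image"]
g=cv2.cvtColor(im,6)
print(g[165:195:3,365:397:3])
ci=cv2.HoughCircles(cv2.resize(g[140:210,75:410],None,fx=3,fy=3,interpolation=2),cv2.HOUGH_GRADIENT,1,200,param1=100,param2=15,minRadius=38,maxRadius=65)
for q in ci[0]:
    u,v=q[0]/3+75,q[1]/3+140;print(u,v,q[2]/3,np.round(onz(c,(u,v),.06,s),4).tolist())
o=cv2.inRange(cv2.cvtColor(im[145:205,75:410],40),(5,130,70),(18,255,255))
n,l,st,ce=cv2.connectedComponentsWithStats(o)
for i in range(1,n):
    if st[i,4]>40: print(ce[i]+[75,145],st[i],np.round(onz(c,ce[i]+[75,145],.04,s),4).tolist())
print(np.round(onz(c,[(83,154),(402,150)],.014,s),4).tolist())
```

```text
[[ 56  54  51 163 149  95  66 139 120  60 106]
 [ 48 135 122  50  57  56  58  59  56 141 216]
 [135  98  55  58  58  58  59  60  62  60 166]
 [149  51  58  57  58  58  61  61  63  66  56]
 [ 48  57  56  56  59  59  62  62  66  68  67]
 [ 51  57  59  59  61  60  64  66  65  99  96]
 [ 54  59  59  59  61  61  64  96  95  97  96]
 [ 52  59  60  71  94  90  92  93  94  98  89]
 [ 64  70  95  91  91  96  94  96  98  96 185]
 [255  76  94  91  92  93  96  97  97 134 211]]
379.16666 179.5 18.533333 [[0.4275, 0.1248, 0.06]]
261.5 181.83333 17.800001 [[0.4311, -0.0316, 0.06]]
142.16666 185.16667 19.266666 [[0.4359, -0.1906, 0.06]]
[107.74777448 187.11869436] [ 15  34  35  16 337] [[0.4444, -0.2478, 0.04]]
[220.98705502 186.3236246 ] [132  34  28  15 309] [[0.443, -0.0874, 0.04]]
[335.65243902 185.32317073] [246  34  32  14 328] [[0.4412, 0.0725, 0.04]]
[[0.4016, -0.2915, 0.014], [0.3951, 0.1729, 0.014]]
```

play_rows:
  rows:
    - {"slide":[-0.031,0.1845,0.248],"delta_rot":[0,0,0],"fingers":-1}
    - {"slide":[-0.031,0.1845,0.248],"delta_rot":[0,0,0],"fingers":-1}
    - {"slide":[-0.031,0.1845,0.248],"delta_rot":[0,0,0],"fingers":-1}
    - {"slide":[-0.031,0.1845,0.248],"delta_rot":[0,0,0],"fingers":-1}
    - {"slide":[-0.031,0.1845,0.248],"delta_rot":[0,0,0],"fingers":-1}
    - {"slide":[-0.031,0.1845,0.24],"delta_rot":[0,0,0],"fingers":-1}
    - {"slide":[0,0,0],"delta_rot":[0,0,0],"fingers":-1}
    - {"slide":[0,0,0],"delta_rot":[0,0,0],"fingers":-1}

```text
time_s: 3.58
tcp_pos: [0.4278, 0.1246, 0.0766]
eef_rot: [-180.0, -0.0, 179.9]
contact_force: [0.1, 0.2, 1.2]
gripper_width: 0.0008
gripper_force: 0.0
```

play_rows:
  rows:
    - {"slide":[0,0,0.03],"delta_rot":[0,0,0],"fingers":-1}
    - {"slide":[0,0,0.03],"delta_rot":[0,0,0],"fingers":-1}
    - {"slide":[0,0,0],"delta_rot":[0,0,0],"fingers":-1}
    - {"slide":[0,0,0],"delta_rot":[0,0,0],"fingers":-1}
    - {"slide":[0,0,0],"delta_rot":[0,0,0],"fingers":-1}

```text
time_s: 4.2
tcp_pos: [0.4275, 0.1259, 0.0677]
eef_rot: [180.0, 0.0, -180.0]
contact_force: [-0.1, -0.8, 0.3]
gripper_width: 0.0004
gripper_force: 0.0
```

play_rows:
  rows:
    - {"slide":[0,0,0.02],"delta_rot":[0,0,0],"fingers":-1}
    - {"slide":[0,0,0.02],"delta_rot":[0,0,0],"fingers":-1}
    - {"slide":[0,0,0.02],"delta_rot":[0,0,0],"fingers":-1}
    - {"slide":[0,0,0],"delta_rot":[0,0,0],"fingers":-1}
    - {"slide":[0,0,0],"delta_rot":[0,0,0],"fingers":-1}
    - {"slide":[0,0,0],"delta_rot":[0,0,0],"fingers":-1}

```text
time_s: 4.95
tcp_pos: [0.4274, 0.1258, 0.0586]
eef_rot: [180.0, -0.0, -180.0]
contact_force: [-1.5, 0.2, 2.7]
gripper_width: 0.0002
gripper_force: 1.3
```

play_rows:
  rows:
    - {"slide":[0,0,0.012],"delta_rot":[0,0,0],"fingers":-1}
    - {"slide":[0,0,0.012],"delta_rot":[0,0,0],"fingers":-1}
    - {"slide":[0,0,0],"delta_rot":[0,0,0],"fingers":-1}
    - {"slide":[0,0,0],"delta_rot":[0,0,0],"fingers":-1}
    - {"slide":[0,0,0],"delta_rot":[0,0,0],"fingers":-1}

```text
time_s: 5.58
tcp_pos: [0.4275, 0.1258, 0.0551]
eef_rot: [-180.0, 0.0, -180.0]
contact_force: [-2.1, 0.6, 6.0]
gripper_width: 0.0004
gripper_force: 3.1
```

```bash
cat > f.py <<'E'
from plant import r
import numpy as np
F=[]
for i in range(8):
    r.capture("wrist");s=r.get_state();F.append([s["contact_force"][2],s["tcp_pos"][2]])
print(s["time_s"],np.round(np.mean(F,0),4),np.round(np.std(F,0),4))
E
python3 f.py
```

```text
5.975 [5.9132 0.0551] [0.4799 0.    ]
```

play_rows:
  rows:
    - {"slide":[0,0,-0.05],"delta_rot":[0,0,0],"fingers":-1}
    - {"slide":[0,0,-0.15],"delta_rot":[0,0,0],"fingers":-1}
    - {"slide":[-0.005,-0.267,0],"delta_rot":[0,0,0],"fingers":-1}
    - {"slide":[-0.005,-0.267,0],"delta_rot":[0,0,0],"fingers":-1}
    - {"slide":[-0.005,-0.267,0],"delta_rot":[0,0,0],"fingers":-1}
    - {"slide":[-0.005,-0.267,0],"delta_rot":[0,0,0],"fingers":-1}
    - {"slide":[0,0,0.113],"delta_rot":[0,0,0],"fingers":-1}
    - {"slide":[0,0,0],"delta_rot":[0,0,0],"fingers":-1}

```text
time_s: 6.98
tcp_pos: [0.4297, -0.0351, 0.0674]
eef_rot: [-180.0, -0.1, 179.9]
contact_force: [0.1, -0.0, 0.3]
gripper_width: 0.0003
gripper_force: 0.0
```

play_rows:
  rows:
    - {"slide":[0,0,0],"delta_rot":[0,0,0],"fingers":-1}
    - {"slide":[0,0,0],"delta_rot":[0,0,0],"fingers":-1}

```text
time_s: 7.22
tcp_pos: [0.4309, -0.0339, 0.0685]
eef_rot: [180.0, 0.0, -179.9]
contact_force: [-0.1, -0.5, 0.1]
gripper_width: 0.0007
gripper_force: 0.0
```

```bash
python3 f.py
```

```text
7.625 [0.0926 0.0683] [5.71e-01 1.00e-04]
```

play_rows:
  rows:
    - {"slide":[0,0,0.028],"delta_rot":[0,0,0],"fingers":-1}
    - {"slide":[0,0,0.028],"delta_rot":[0,0,0],"fingers":-1}
    - {"slide":[0,0,0.028],"delta_rot":[0,0,0],"fingers":-1}
    - {"slide":[0,0,0],"delta_rot":[0,0,0],"fingers":-1}
    - {"slide":[0,0,0],"delta_rot":[0,0,0],"fingers":-1}
    - {"slide":[0,0,0],"delta_rot":[0,0,0],"fingers":-1}

```text
time_s: 8.38
tcp_pos: [0.4305, -0.0344, 0.0555]
eef_rot: [180.0, 0.0, -180.0]
contact_force: [-0.8, 0.8, 3.8]
gripper_width: 0.0005
gripper_force: 1.5
```

```bash
python3 f.py
```

```text
8.775 [3.1028 0.0555] [0.6204 0.    ]
```

play_rows:
  rows:
    - {"slide":[0,0,-0.05],"delta_rot":[0,0,0],"fingers":-1}
    - {"slide":[0,0,-0.15],"delta_rot":[0,0,0],"fingers":-1}
    - {"slide":[-0.005,-0.267,0],"delta_rot":[0,0,0],"fingers":-1}
    - {"slide":[-0.005,-0.267,0],"delta_rot":[0,0,0],"fingers":-1}
    - {"slide":[-0.005,-0.267,0],"delta_rot":[0,0,0],"fingers":-1}
    - {"slide":[-0.005,-0.267,0],"delta_rot":[0,0,0],"fingers":-1}
    - {"slide":[0,0,0.113],"delta_rot":[0,0,0],"fingers":-1}
    - {"slide":[0,0,0],"delta_rot":[0,0,0],"fingers":-1}

```text
time_s: 9.78
tcp_pos: [0.4323, -0.195, 0.0677]
eef_rot: [180.0, -0.1, 179.9]
contact_force: [0.4, -0.2, 1.7]
gripper_width: 0.0009
gripper_force: 0.0
```

play_rows:
  rows:
    - {"slide":[0,0,0],"delta_rot":[0,0,0],"fingers":-1}
    - {"slide":[0,0,0.028],"delta_rot":[0,0,0],"fingers":-1}
    - {"slide":[0,0,0.028],"delta_rot":[0,0,0],"fingers":-1}
    - {"slide":[0,0,0.028],"delta_rot":[0,0,0],"fingers":-1}
    - {"slide":[0,0,0],"delta_rot":[0,0,0],"fingers":-1}
    - {"slide":[0,0,0],"delta_rot":[0,0,0],"fingers":-1}
    - {"slide":[0,0,0],"delta_rot":[0,0,0],"fingers":-1}

```text
time_s: 10.65
tcp_pos: [0.4339, -0.1943, 0.0562]
eef_rot: [180.0, 0.0, -180.0]
contact_force: [-0.8, 2.1, 8.3]
gripper_width: 0.0004
gripper_force: 3.5
```

```bash
python3 f.py
```

```text
11.05 [7.0958 0.0562] [0.3559 0.    ]
```

Readings at about 4–5 mm down: left 5.9 N, middle 3.1 N, right 7.1 N. The middle mount is the softest, so I'll push its tag.

play_rows:
  rows:
    - {"slide":[0,0,-0.05],"delta_rot":[0,0,0],"fingers":-1}
    - {"slide":[0,0,-0.15],"delta_rot":[0,0,0],"fingers":-1}
    - {"slide":[0.013,0.232,0],"delta_rot":[0,0,0],"fingers":-1}
    - {"slide":[0.013,0.232,0],"delta_rot":[0,0,0],"fingers":-1}
    - {"slide":[0.013,0.232,0],"delta_rot":[0,0,0],"fingers":-1}
    - {"slide":[0,0,0],"delta_rot":[0,0,0],"fingers":-1}
    - {"slide":[0,0,0],"delta_rot":[0,0,0],"fingers":-1}

```text
time_s: 11.92
tcp_pos: [0.4277, -0.0903, 0.086]
eef_rot: [-180.0, -0.0, -179.9]
contact_force: [0.4, 0.5, 0.6]
gripper_width: 0.0002
gripper_force: 0.0
```

play_rows:
  rows:
    - {"slide":[0,0,0.07],"delta_rot":[0,0,0],"fingers":-1}
    - {"slide":[0,0,0.07],"delta_rot":[0,0,0],"fingers":-1}
    - {"slide":[0,0,0.06],"delta_rot":[0,0,0],"fingers":-1}
    - {"slide":[0,0,0.06],"delta_rot":[0,0,0],"fingers":-1}
    - {"slide":[0,0,0.06],"delta_rot":[0,0,0],"fingers":-1}
    - {"slide":[0,0,0.05],"delta_rot":[0,0,0],"fingers":-1}
    - {"slide":[0,0,0],"delta_rot":[0,0,0],"fingers":-1}
    - {"slide":[0,0,0],"delta_rot":[0,0,0],"fingers":-1}

```text
time_s: 12.92
tcp_pos: [0.4279, -0.0901, 0.0304]
eef_rot: [180.0, 0.0, -180.0]
contact_force: [0.4, 0.5, 1.5]
gripper_width: 0.0003
gripper_force: 0.0
```

play_rows:
  rows:
    - {"slide":[0,0,0.015],"delta_rot":[0,0,0],"fingers":-1}
    - {"slide":[0,0,0.015],"delta_rot":[0,0,0],"fingers":-1}
    - {"slide":[0,0,0.01],"delta_rot":[0,0,0],"fingers":-1}
    - {"slide":[0,0,0],"delta_rot":[0,0,0],"fingers":-1}
    - {"slide":[0,0,0],"delta_rot":[0,0,0],"fingers":-1}

```text
time_s: 13.55
tcp_pos: [0.428, -0.0901, 0.0256]
eef_rot: [-180.0, 0.0, -179.9]
contact_force: [-6.1, 3.1, 21.0]
gripper_width: 0.0009
gripper_force: 10.4
```

On the stop (21 N at z = 0.0256). I'll lift off and back up for a look.

play_rows:
  rows:
    - {"slide":[0,0,-0.05],"delta_rot":[0,0,0],"fingers":-1}
    - {"slide":[0,0,-0.35],"delta_rot":[0,0,0],"fingers":-1}
    - {"slide":[0,0,-0.38],"delta_rot":[0,0,0],"fingers":-1}
    - {"slide":[0.03,0.08,-0.38],"delta_rot":[0,0,0],"fingers":-1}
    - {"slide":[0.08,0.12,-0.35],"delta_rot":[0,0,0],"fingers":-1}
    - {"slide":[0.08,0.12,-0.3],"delta_rot":[0,0,0],"fingers":-1}
    - {"slide":[0,0,0],"delta_rot":[0,0,0],"fingers":-1}
    - {"slide":[0,0,0],"delta_rot":[0,0,0],"fingers":-1}

```text
time_s: 14.55
tcp_pos: [0.3988, -0.0421, 0.2956]
eef_rot: [180.0, 0.0, -180.0]
contact_force: [-0.1, 0.1, 0.9]
gripper_width: 0.0004
gripper_force: 0.0
```

Run:
```python
from plant import r
import cv2
c=r.capture("wrist")["image"];cv2.imwrite("pics/w2.png",cv2.resize(c[100:250,60:440],None,fx=2,fy=2))
print(r.get_state()["tcp_pos"])
```

```text
[ 0.39862772 -0.04229539  0.29503065]
```

View pics/w2.png

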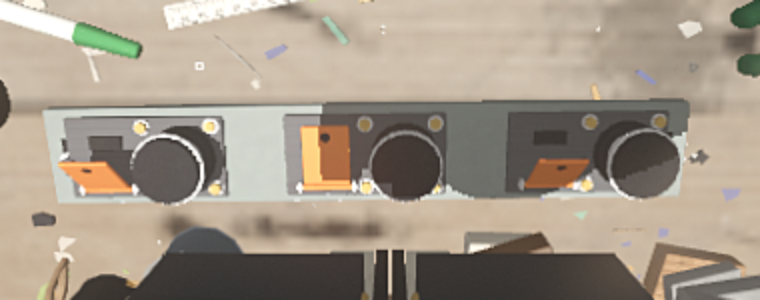

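The middle tag (crop pixel 325,157) lies flat. The left and right tags still stand as they were, and all the pads are up.

```bash
python3 -c "
from plant import r
print(r.close_job())"
```

```text
the job is handed in; nothing more can be done
None
```

The middle mount is the weak one: it took about 3.1 N when pressed 4.5 mm, against about 5.9 N (left) and 7.1 N (right) for similar presses. Its tag is now flat, the other two tags are still standing, and the job is handed in.

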